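# Lock the bayonet lid of the slanted jar

## Task

The aluminium lid of the slanted glass jar sits in its bayonet collar but is not locked. Push it down into the jar against its spring, turn it clockwise (seen looking at the lid) the full quarter turn to its stop, then let it spring back up so that it is locked, and let go. Leave the cup, bowl, remote control and bottle opener where they are.

Things in the scene. Friction and masses are not known exactly. Their poses are not given: they have to be found in the camera images.
- lid_grip (a point): Centre of the grip fin on the round aluminium lid (80 mm across), on the jar's axis; it moves with the lid. The fin is 62 mm long (x axis), 16 mm wide (y axis), 36 mm high; this point lies 17 mm above the lid's face, 19 mm below the fin's top. z axis: out of the jar along its axis, 29 degrees from vertical. Grip across the 16 mm, tool along the axis; above the lid's face all is clear.
- jar_axis (a point): Fixed point on the jar's axis, level with the unpressed lid's face, 0.19 m above the table. z axis: out of the jar; x axis: up the slope, away from the side it leans to. The glass jar is 100 mm across, sits in a rubberwood cradle (160 x 140 mm) that cannot slip, and leans 0.5 rad roughly towards the robot.
- lid_press (a joint): Depth in m the lid is pushed in along the jar's axis: 0 at rest, 0.012 at the bottom. A spring resists with about 3 N at 0 and 12 N at the bottom. Deeper than 0.007 its two lugs (one beyond each end of the fin) pass under the collar's ledges and the lid can turn; shallower it is blocked. Locked and let go it rests at about 0.002.
- lid_turn (a joint): Turn of the lid in rad, growing clockwise seen looking at the lid from outside (negative about lid_grip's z). Starts at 0 to 0.12, fin along the slope; the stop is at 1.47, fin nearly level across the slope. Keep it pushed down from 0.15 to 1.33; beyond 1.33 it can spring up into the notch that locks it. Light friction, 0.04 N m.
- cup: Matte blue ceramic espresso cup with a handle, 64 mm across, 58 mm high, standing beside the cradle; origin at the centre of its underside. To be left alone.
- bowl: Rubberwood bowl, 116 mm across, 50 mm high, beside the cradle; origin at the centre of its underside. To be left alone.
- remote: White plastic remote control, 150 x 44 x 18 mm (long along its y), lying beyond the cradle; origin at the centre of its underside. To be left alone.
- opener: Flat steel bottle opener, about 110 x 36 x 6 mm (long along its y), lying beyond the cradle; origin at its underside near the middle. To be left alone.

How it is judged:
On the way, in this order (a step that is already met when the one before it is completed fails the run):
1. the lid is pushed down at least 6.5 mm before it is turned (value of joint lid_press above 0.0065 m and value of joint lid_turn below 0.4 rad), for 0.05 s.
2. the lid is turned the quarter turn and has sprung up into its lock (value of joint lid_turn above 1.25 rad and value of joint lid_press below 0.0045 m), for 0.2 s.
At the end, for the whole second after the job is handed in: The lid is turned at least 1.25 rad from its zero and has sprung up to less than 4.5 mm of depth (locked), at rest and released; the cup, bowl, remote and opener are each within 30 mm of where they started (all of step 2 and velocity of joint lid_turn below 0.05 rad/s and not (distance of cup from where it was at the start of the episode above 0.03 m) and not (distance of bowl from where it was at the start of the episode above 0.03 m) and not (distance of remote from where it was at the start of the episode above 0.03 m) and not (distance of opener from where it was at the start of the episode above 0.03 m)); the robot touches nothing.
It fails at once if the espresso cup is moved more than 30 mm (distance of cup from where it was at the start of the episode above 0.03 m).
It fails at once if the bowl is moved more than 30 mm (distance of bowl from where it was at the start of the episode above 0.03 m).
It fails at once if the remote control is moved more than 30 mm (distance of remote from where it was at the start of the episode above 0.03 m).
It fails at once if the bottle opener is moved more than 30 mm (distance of opener from where it was at the start of the episode above 0.03 m).
It also fails if it takes over 38 s, if anything falls off the work surface, if the arm or the gripper's body presses on something with over 40 N, if the wrist force passes 120 N, or if a joint passes its speed limit or range.

## Robot

A 6-joint arm with a two-finger parallel gripper is mounted at the origin on the work surface. World frame = base frame: x ahead of the robot, y to its left, z up, the work surface at z = 0. Lengths are in m, angles in rad, forces in N, time in s.
With the tool pointing down it reaches from about 0.425 to 0.95 m from the base axis. Payload 3.5 kg.
Tool frame: the origin (TCP) lies at the very end of the fingers, on their centre line; the grasp point (between the pads) lies 19 mm behind it (tcp_to_grasp is the distance from the TCP to the grasp point, in m); z points along the fingers, y is the direction in which the jaws open and shut (so a half turn about z gives the same grasp; the last joint's range is limited). The gripper opens to 85 mm and grips with 20 to 120 N. Pads are 22 mm wide; open, the fingers measure 114 mm over their backs; the gripper's body (76 mm by 85 mm) begins 54 mm behind the grasp point. The pads swing forward as they close: fully open they stand 13 mm farther back than shut.
Start: joints at [-1.304, 0.286, 1.577, -0, 1.279, -0.15], TCP at [0.273, -0.617, 0.231] pointing down, gripper open.
Joint ranges: [-2.77, 2.77], [-0.9, 2.22], [0.21, 2.48], [-1.53, 4.67], [0.24, 2.81], [-2.84, 2.84]. Speed limits (rad/s): [2.79, 2.79, 3.14, 3.14, 3.14, 3.14].

## Interface

Orientations are given as a unit quaternion [x, y, z, w].
In Python, from plant import * gives the robot as it stands. The module is installed in compiled form; this text tells all that it offers.
- The arm moves only by the tool arm_command, never from a script. Its argument "steps" is a list of rows, each a list of 3 entries, a list of its own where there are three numbers: the turn, a rotation vector about the tool's x, y, z in rad, then the shift along the tool's x, y, z in m, then the gripper command: -1 is shut, 1 is fully open, values between are in proportion. A call has 1 to 12 rows; each row is the pose to reach, as a shift and turn from the pose measured when the call began, along the tool's axes at that moment; what a row does not reach only later rows make up. A row lasts 1/8 s, in which the tool goes at most 62.5 mm and 10.7 degrees, less where a joint would pass 70% of its speed; a pose out of reach is approached as far as the arm can. A call with a gripper value outside its range is refused whole. The fingers move at their own pace and stop on an object; "force" is the grip in N (left out, the last holds). Time passes only in rows, so rows that repeat a pose let the fingers close. It gives the time, the measured TCP pose, the force and the opening at its end, in the units of the state.
- get_state(): the state, without advancing time (a new reading comes with each control period).
- read_camera(name): name is "scene" or "top" or "wrist"; returns a dict with "frame" (400x640x3 uint8, red, green, blue), "vfov" (degrees; the focal length in pixels is half the picture's height over the tangent of half this angle, whatever the lens; pixels are square), "cx", "cy" (the principal point, pixels), "dist" ([k1, k2, p1, p2, k3] as OpenCV has them; the pictures are not rectified), "position" and "rotation" of the camera in the world; the wrist camera has in their place "mount" (4x4, takes a point from camera to tool coordinates, whose origin is the TCP and whose axes are the flange's). Camera axes: x right, y up, looking along -z (the intrinsics and any distortion apply to the point x, -y, -z); pixel columns grow to the right and rows downward; lengths in m; the calibration is good to about 2 mm. A picture is of the moment at which its call begins: read the wrist's pose just before it. There is no depth.
- sign_off(): hands the job in, once; it reports no verdict.
The state is a dict: "time": time; "qpos": joint angles; "dq": joint speeds; "joint_efforts": joint torques, N m; "eef_pos": TCP position; "tcp_rot": TCP orientation; "contact_force": force on the tool from outside, world axes, zero at the start; "wrist_torque": the same for the moment, N m; "opening": opening from 0.0 (shut) to 1.0 (fully open).
Only numpy, scipy, OpenCV 4.12 (cv2) and the standard library are available. Lean on these libraries where they do the work, as an engineer would, in place of code of your own. Each camera call takes 0.05 s, during which the arm holds its last target.

## Working session

There is one attempt and no reset: what is moved stays moved. The work goes in short steps, Python scripts to look and compute and a tool call to move; the robot and the scene stay as the last step left them, time stands still between calls to the robot, and variables do not carry over. Pictures are saved under pics/ and viewed, and the job is handed in when it is done.

Besides the shell and the picture viewer there is one more tool, called after ">>>" as name(argument=value, ...) on one line, values as JSON. arm_command: Moves the arm, as the interface text tells. Its arguments: {"type":"object","properties":{"steps":{"type":"array"},"force":{"type":"number"}},"required":["steps"]}

```bash
mkdir -p pics
python3 - <<'E'
from plant import *
import cv2
print(get_state())
for n in ("scene","top","wrist"):
    c=read_camera(n); cv2.imwrite(f"pics/{n}0.png",c["frame"][:,:,::-1])
    print(n,{k:v for k,v in c.items() if k!="frame"})
E
```

```text
{'time': 0.0, 'qpos': array([-1.30404123e+00,  2.87179646e-01,  1.57820250e+00, -8.21880045e-06,
        1.27857811e+00, -1.50002531e-01]), 'dq': array([ 2.26212233e-04, -3.09051434e-04,  3.54494075e-04, -4.38129040e-05,
       -5.95092546e-04,  1.04699488e-04]), 'joint_efforts': array([-2.44926659e-04, -4.05986559e+01, -2.92622727e+01, -1.85387412e-04,
        5.93953970e-03, -6.25125381e-06]), 'eef_pos': array([ 0.27308542, -0.61656698,  0.22992404]), 'tcp_rot': array([ 9.78366650e-01,  2.06875073e-01, -7.29937477e-05, -1.18155506e-03]), 'contact_force': array([-0.0445002 ,  0.58134153,  0.26715909]), 'wrist_torque': array([0.02061616, 0.04453193, 0.01082591]), 'opening': 0.9991847755775416}
scene {'vfov': 56.869400308927695, 'cx': 319.04291358646066, 'cy': 203.40052577601705, 'dist': array([-0.04282189,  0.        ,  0.        ,  0.        ,  0.        ]), 'position': array([ 1.016534  , -0.069904  ,  0.68621227]), 'rotation': array([0.25766004, 0.20039653, 0.59082833, 0.73781733])}
top {'vfov': 55.23011657925546, 'cx': 325.6357374521821, 'cy': 204.87636279159773, 'dist': array([-0.09435846,  0.        ,  0.        ,  0.        ,  0.        ]), 'position': array([0.50142947, 0.02949527, 0.85256886]), 'rotation': array([ 0.05844009, -0.04584028, -0.69581604,  0.71436928])}
wrist {'vfov': 70.22217307401455, 'cx': 319.7612052412652, 'cy': 204.25960130843941, 'dist': array([-0.02971889,  0.        ,  0.        ,  0.        ,  0.        ]), 'mount': array([[ 1.22724687e-03,  9.50246208e-01,  3.11497412e-01,
         8.00353003e-02],
       [ 9.99999239e-01, -1.20421215e-03, -2.66287635e-04,
        -9.12261107e-04],
       [ 1.22070152e-04,  3.11497502e-01, -9.50246963e-01,
        -1.41764594e-01],
       [ 0.00000000e+00,  0.00000000e+00,  0.00000000e+00,
         1.00000000e+00]])}
```

View pics/scene0.png

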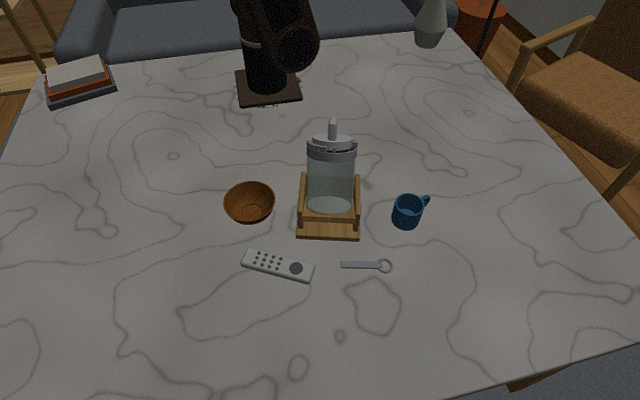

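View pics/top0.png

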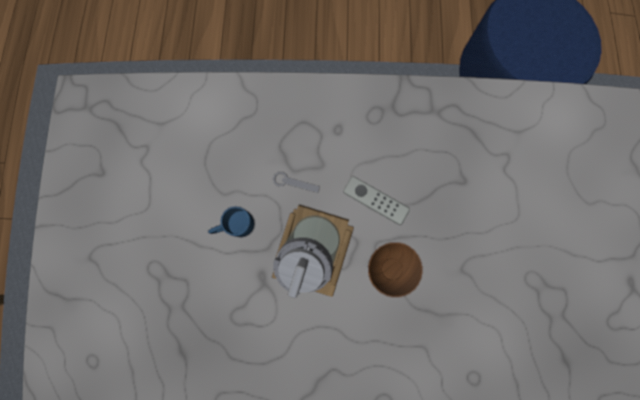

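View pics/wrist0.png

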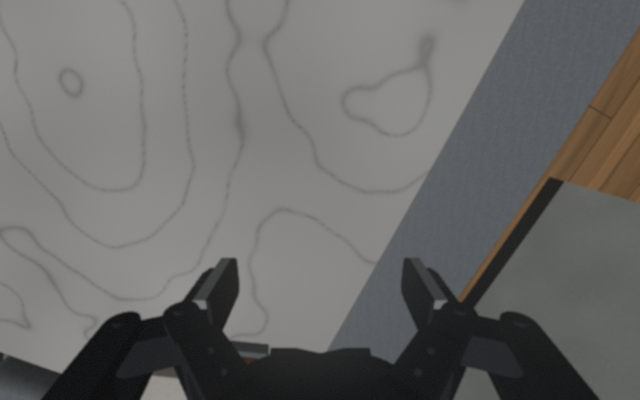

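Run:
```python
import cv2
a=cv2.imread("pics/top0.png")[190:310,250:370]; b=cv2.imread("pics/scene0.png")[110:250,280:380]
cv2.imwrite("pics/topz.png",cv2.resize(a,(600,600),interpolation=cv2.INTER_CUBIC))
cv2.imwrite("pics/scenez.png",cv2.resize(b,None,fx=4.2,fy=4.2,interpolation=cv2.INTER_CUBIC))
```

```text
(no output)
```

View pics/topz.png

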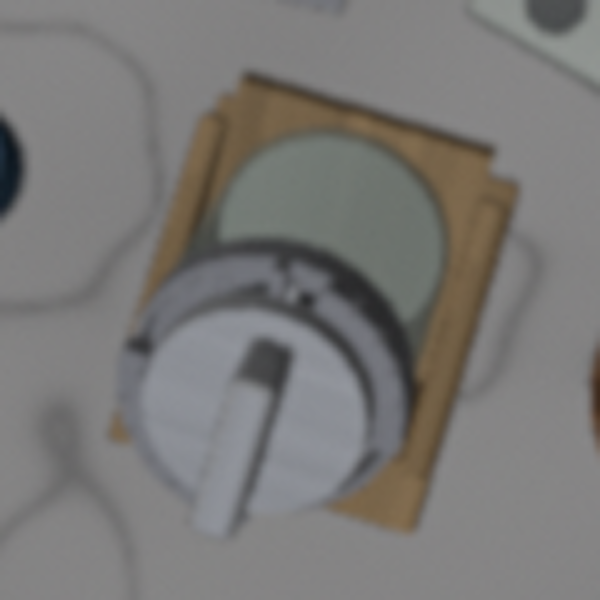

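View pics/scenez.png

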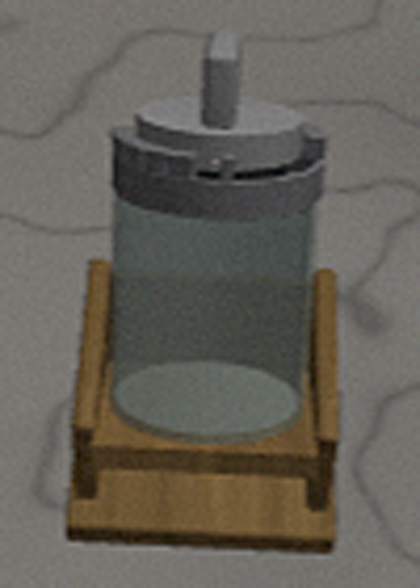

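```bash
cat > h.py <<'E'
import numpy as np, cv2
from scipy.spatial.transform import Rotation as R
from scipy.optimize import least_squares
def proj(c,P,tool=None):
    if "mount" in c:
        M=tool@c["mount"]; Rc=M[:3,:3]; t=M[:3,3]
    else: Rc=R.from_quat(c["rotation"]).as_matrix(); t=c["position"]
    p=(np.atleast_2d(P)-t)@Rc*np.array([1,-1,-1])
    f=200/np.tan(np.radians(c["vfov"])/2)
    K=np.array([[f,0,c["cx"]],[0,f,c["cy"]],[0,0,1]])
    return cv2.projectPoints(p.reshape(-1,1,3),np.zeros(3),np.zeros(3),K,c["dist"])[0][:,0]
def frame(psi):
    d=np.array([np.cos(psi),np.sin(psi),0]); u=np.array([0,0,1.])
    z=-np.sin(.5)*d+np.cos(.5)*u; x=np.cos(.5)*d+np.sin(.5)*u
    return np.c_[x,np.cross(z,x),z]
def lid(p,L,dz=0):
    F=frame(p[2])@R.from_euler("z",-p[3]).as_matrix()
    return np.array([p[0],p[1],0.19])+np.asarray(L)@F.T
def toolT(s):
    T=np.eye(4);T[:3,:3]=R.from_quat(s["tcp_rot"]).as_matrix();T[:3,3]=s["eef_pos"];return T
E
cat > fit.py <<'E'
from plant import *
from h import *
top=read_camera("top");sc=read_camera("scene")
a,b,h=.031,.008,.036
L=[]
# top: right/left: y of lid = left (world +y) = image left
LT=[[a,b,h],[a,-b,h],[-a,b,h],[-a,-b,h],[a,b,0],[a,-b,0]]
PT=np.array([[240,378],[277,390],[192,525],[228,537],[252,340],[292,350]])/5+[250,190]
th=np.linspace(0,2*np.pi,60)
LS=[[a,-b,h],[a,b,h],[a,-b,0],[a,b,0],[-a,-b,h],[-a,b,h]]
PS=np.array([[207,60],[240,60],[203,122],[238,127],[210,33],[237,33]])/4.2+[280,110]
def res(p): return np.r_[(proj(top,lid(p,LT))-PT).ravel(),(proj(sc,lid(p,LS))-PS).ravel()]
r=least_squares(res,[.45,.03,.2,.05],loss="soft_l1")
print(r.x,r.fun.round(1).reshape(-1,2))
np.save("p.npy",r.x)
circ=np.c_[.04*np.cos(th),.04*np.sin(th),0*th]
fr=[]
for c,LL,x0,y0 in((top,LT,250,190),(sc,LS,280,110)):
    im=cv2.resize(c["frame"][y0:y0+130,x0:x0+120,::-1],None,fx=4.5,fy=4.5,interpolation=2)
    for q,col in((circ,(0,255,0)),(LL,(0,0,255))):
        for u in proj(c,lid(r.x,q)): cv2.circle(im,tuple(((u-[x0,y0]+.5)*4.5).astype(int)),2,col,-1)
    fr.append(im)
cv2.imwrite("pics/fit0.png",np.hstack(fr)[:,:800] if 0 else cv2.resize(np.hstack(fr),(800,433)))
E
python3 fit.py
```

```text
[ 0.48327522  0.08341691 -0.20733331  0.0785274 ] [[-2.2 -0.6]
 [-0.   0. ]
 [-1.6  1.1]
 [ 0.4  1.6]
 [-0.3 -3.2]
 [ 0.7 -2.4]
 [-1.1 -1.3]
 [-0.4 -1.2]
 [-0.3  2.8]
 [-0.2  1.7]
 [-0.6 -0.8]
 [ 0.8 -0.7]]
```

View pics/fit0.png

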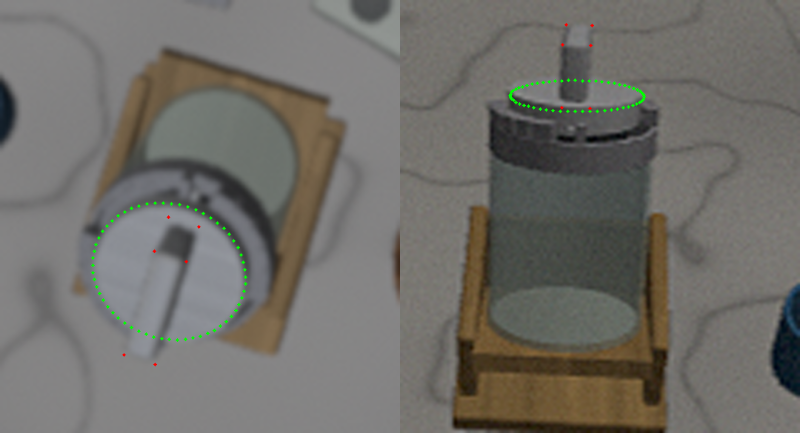

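```bash
cat > go.py <<'E'
from h import *
def rel(s,pos,Rt):
    R0=R.from_quat(s["tcp_rot"]).as_matrix()
    return R.from_matrix(R0.T@Rt).as_rotvec().round(3), (R0.T@(np.array(pos)-s["eef_pos"])).round(4)
def down(yaw):
    x=np.array([np.cos(yaw),np.sin(yaw),0]);z=np.array([0,0,-1.]);return np.c_[x,np.cross(z,x),z]
def lidtool(p,turn):  # tool x = -lid x, z=-lid z, at lid turn angle
    F=frame(p[2])@R.from_euler("z",-turn).as_matrix()
    return np.c_[-F[:,0],F[:,1],-F[:,2]]
E
python3 - <<'E'
from plant import *
from go import *
s=get_state(); p=np.load("p.npy")
print(rel(s,[.44,-.33,.42],down(1.5)))
E
```

```text
(array([-1.000e-03, -1.000e-03, -1.083e+00]), array([ 0.2687, -0.195 , -0.1891]))
```

>>> arm_command(steps=[[[0, 0, -0.15], [0.04, -0.03, -0.06], 1], [[0, 0, -0.3], [0.08, -0.06, -0.1], 1], [[0, 0, -0.45], [0.12, -0.09, -0.14], 1], [[0, 0, -0.6], [0.16, -0.12, -0.17], 1], [[0, 0, -0.75], [0.2, -0.15, -0.19], 1], [[0, 0, -0.92], [0.24, -0.18, -0.19], 1], [[0, 0, -1.08], [0.27, -0.195, -0.19], 1], [[0, 0, -1.08], [0.27, -0.195, -0.19], 1]])

```text
time: 1.25
eef_pos: [0.4422, -0.3277, 0.4213]
tcp_rot: [0.732, 0.682, 0.0, -0.0]
contact_force: [0.0, 0.4, -0.3]
opening: 1.001
```

Run:
```python
from plant import *
from go import *
s=get_state(); p=np.load("p.npy")
print(s["time"],s["qpos"].round(3),s["eef_pos"])
print(rel(s,lid(p,[0,0,.19]),lidtool(p,p[3])), rel(s,lid(p,[0,0,.19])*.5+.5*s["eef_pos"],down(2.2)))
```

```text
1.25 [-8.220e-01 -7.100e-02  1.627e+00  1.000e-03  1.587e+00 -7.520e-01] [ 0.44221555 -0.32767122  0.42127543]
(array([-0.37 , -0.393, -1.326]), array([ 0.4253, -0.0783,  0.0648])) (array([ 0.   , -0.001, -0.7  ]), array([ 0.2127, -0.0392,  0.0324]))
```

>>> arm_command(steps=[[[-0.04, -0.04, -0.13], [0.043, -0.008, 0], 1], [[-0.07, -0.08, -0.27], [0.085, -0.016, 0], 1], [[-0.11, -0.12, -0.4], [0.128, -0.024, 0], 1], [[-0.15, -0.16, -0.53], [0.17, -0.031, 0], 1], [[-0.185, -0.2, -0.66], [0.213, -0.039, 0.01], 1], [[-0.22, -0.24, -0.8], [0.255, -0.047, 0.02], 1], [[-0.26, -0.28, -0.93], [0.298, -0.055, 0.03], 1], [[-0.3, -0.31, -1.06], [0.34, -0.063, 0.04], 1], [[-0.33, -0.35, -1.19], [0.383, -0.07, 0.05], 1], [[-0.37, -0.393, -1.326], [0.425, -0.078, 0.065], 1], [[-0.37, -0.393, -1.326], [0.425, -0.078, 0.065], 1], [[-0.37, -0.393, -1.326], [0.425, -0.078, 0.065], 1]])

```text
time: 2.75
eef_pos: [0.3947, 0.1011, 0.357]
tcp_rot: [0.139, 0.959, -0.016, 0.247]
contact_force: [0.1, 0.2, 0.7]
opening: 1.001
```

```bash
cat > wr.py <<'E'
from plant import *
from go import *
import sys,pickle
n=sys.argv[1]
s=get_state(); c=read_camera("wrist"); p=np.load("p.npy")
pickle.dump((s,c),open(f"{n}.pkl","wb"))
print(s["time"],s["qpos"].round(3),s["eef_pos"],s["contact_force"].round(2))
im=c["frame"][:,:,::-1].copy()
cv2.imwrite(f"pics/{n}raw.png",im)
th=np.linspace(0,2*np.pi,60);a,b,h=.031,.008,.036
circ=np.c_[.04*np.cos(th),.04*np.sin(th),0*th]
for q,col in((circ,(0,255,0)),([[i*a,j*b,k*h] for i in(-1,1) for j in(-1,1) for k in(0,1)],(0,0,255))):
    for u in proj(c,lid(p,q),toolT(s)): cv2.circle(im,tuple(np.rint(u).astype(int)),1,col,-1)
cv2.imwrite(f"pics/{n}.png",im)
E
python3 wr.py w1
```

```text
2.75 [ 0.088 -0.699  2.241 -0.157  1.123 -1.161] [0.39469205 0.10107751 0.35695126] [0.13 0.16 0.68]
```

View pics/w1.png

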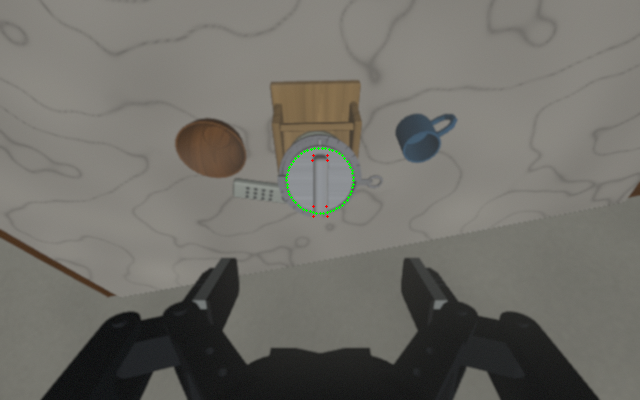

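Run:
```python
import cv2
for n in("w1","w1raw"):
    a=cv2.imread(f"pics/{n}.png")[125:225,265:375]
    cv2.imwrite(f"pics/{n}z.png",cv2.resize(a,None,fx=5.5,fy=5.5,interpolation=cv2.INTER_CUBIC))
```

```text
(no output)
```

View pics/w1z.png

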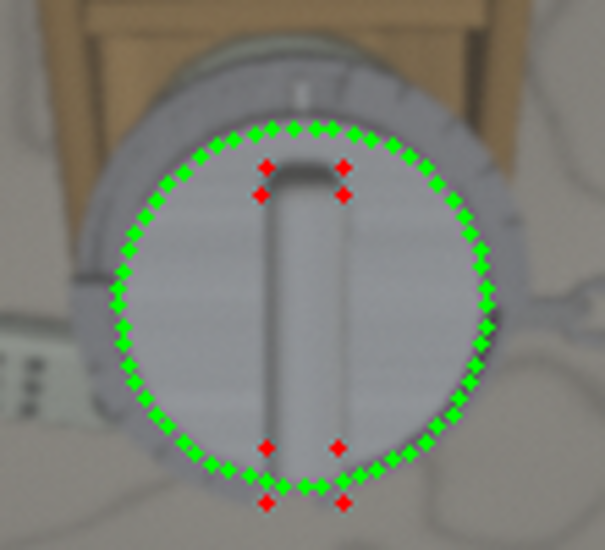

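View pics/w1rawz.png

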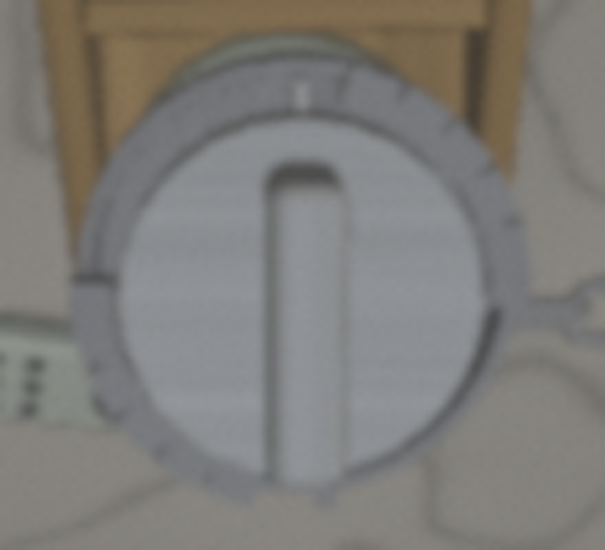

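Run:
```python
from plant import *
from go import *
s=get_state(); p=np.load("p.npy")
print(rel(s,lid(p,[0,0,.06]),lidtool(p,p[3])))
```

```text
(array([-0.001,  0.001, -0.002]), array([0.0015, 0.0013, 0.13  ]))
```

>>> arm_command(steps=[[[0, 0, 0], [0.001, 0.001, 0.04], 1], [[0, 0, 0], [0.001, 0.0015, 0.08], 1], [[0, 0, 0], [0.001, 0.0018, 0.115], 1], [[0, 0, 0], [0.001, 0.0018, 0.13], 1], [[0, 0, 0], [0.001, 0.0018, 0.13], 1], [[0, 0, 0], [0.001, 0.0018, 0.13], 1]], force=80)

```text
time: 3.55
eef_pos: [0.4564, 0.0894, 0.2447]
tcp_rot: [0.14, 0.958, -0.016, 0.249]
contact_force: [-0.2, 0.5, -0.1]
opening: 1.003
```

```bash
python3 wr.py w2
```

```text
3.55 [ 0.039 -0.478  2.315 -0.163  0.821 -1.16 ] [0.45638936 0.08935695 0.24474798] [-0.21  0.49 -0.14]
```

View pics/w2.png

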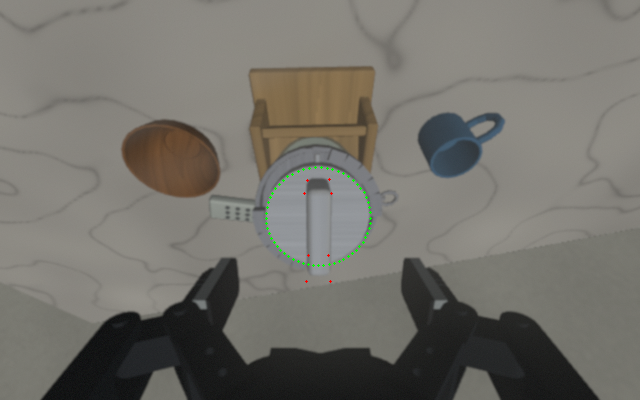

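View pics/w2raw.png

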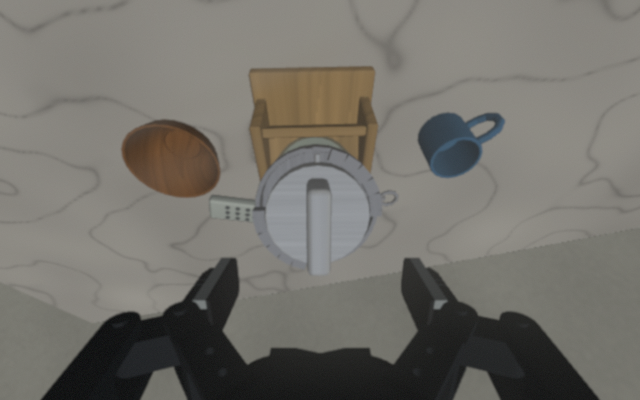

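Run:
```python
import cv2
for n in("w2","w2raw"):
    a=cv2.imread(f"pics/{n}.png")[140:285,250:390]
    cv2.imwrite(f"pics/{n}z.png",cv2.resize(a,None,fx=4,fy=4,interpolation=cv2.INTER_CUBIC))
```

```text
(no output)
```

View pics/w2z.png

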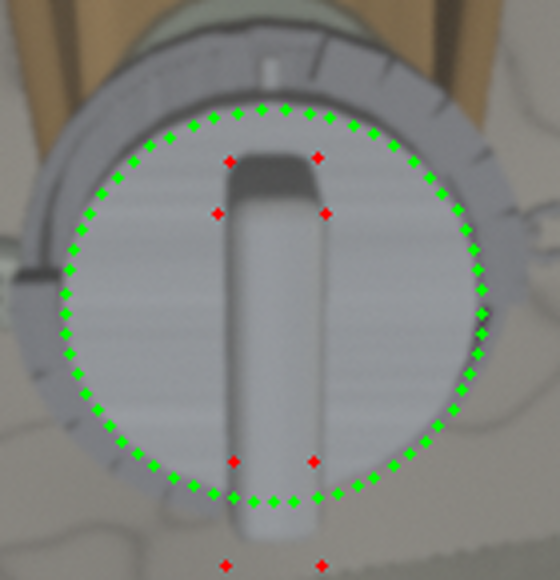

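View pics/w2rawz.png

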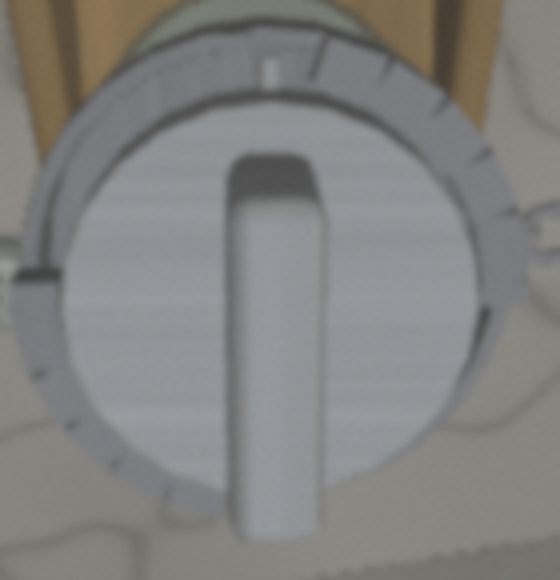

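Run:
```python
from plant import *
from go import *
s=get_state(); p=np.load("p.npy")
p[:2]-=.0014*np.array([np.cos(p[2]),np.sin(p[2])])*np.cos(.5)
np.save("p2.npy",p)
print(rel(s,lid(p,[0,0,.007])-[0,0,.0014*np.sin(.5)],lidtool(p,p[3])))
```

```text
(array([-0.   ,  0.004, -0.003]), array([ 0.0037, -0.0007,  0.0544]))
```

>>> arm_command(steps=[[[0, 0.004, -0.003], [0.0037, -0.0007, 0.02], 1], [[0, 0.004, -0.003], [0.0037, -0.0007, 0.04], 1], [[0, 0.004, -0.003], [0.0037, -0.0007, 0.053], 1], [[0, 0.004, -0.003], [0.0037, -0.0007, 0.0535], 1], [[0, 0.004, -0.003], [0.0037, -0.0007, 0.0535], 1], [[0, 0.004, -0.003], [0.0037, -0.0007, 0.0535], 1]])

```text
time: 4.35
eef_pos: [0.4786, 0.0846, 0.1972]
tcp_rot: [0.138, 0.959, -0.016, 0.248]
contact_force: [0.8, -0.8, 0.5]
opening: 1.0
```

```bash
python3 wr.py w3;  python3 - <<'E'
from plant import *
from go import *
s=get_state(); p=np.load("p2.npy")
print(rel(s,lid(p,[0,0,.007])-[0,0,.0014*np.sin(.5)],lidtool(p,p[3])))
E
```

```text
4.35 [ 0.023 -0.362  2.327 -0.172  0.694 -1.156] [0.47864029 0.08464201 0.19724843] [ 0.78 -0.78  0.47]
(array([ 0.   ,  0.001, -0.   ]), array([ 0.0006, -0.0002,  0.0016]))
```

View pics/w3.png

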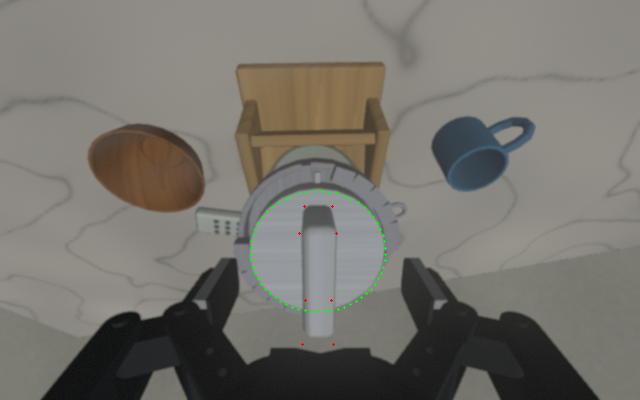

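>>> arm_command(steps=[[[0, 0, 0], [0.0006, 0, 0.001], -1], [[0, 0, 0], [0.0006, 0, 0.001], -1], [[0, 0, 0], [0.0006, 0, 0.001], -1], [[0, 0, 0], [0.0006, 0, 0.001], -1], [[0, 0, 0], [0.0006, 0, 0.001], -1], [[0, 0, 0], [0.0006, 0, 0.001], -1], [[0, 0, 0], [0.0006, 0, 0.001], -1]], force=80)

```text
time: 5.28
eef_pos: [0.4782, 0.0838, 0.1961]
tcp_rot: [0.138, 0.959, -0.017, 0.247]
contact_force: [-3.5, -4.8, 3.2]
opening: 0.174
```

```bash
python3 wr.py w4;  python3 - <<'E'
from plant import *
from go import *
s=get_state(); p=np.load("p2.npy")
print(s["opening"],s["wrist_torque"],R.from_quat(s["tcp_rot"]).inv().apply(s["contact_force"]))
print(rel(s,lid(p,[0,0,.007])-[0,0,.0014*np.sin(.5)],lidtool(p,p[3])))
E
```

```text
5.275 [ 0.022 -0.361  2.328 -0.176  0.694 -1.155] [0.47822012 0.08375475 0.19605562] [-3.52 -4.83  3.18]
0.17701031285529278 [-0.85823607  0.57382643 -0.53198657] [ 0.07167019 -4.54390513 -3.91000842]
(array([-0.003,  0.001,  0.001]), array([-0.    ,  0.0007,  0.0007]))
```

View pics/w4raw.png

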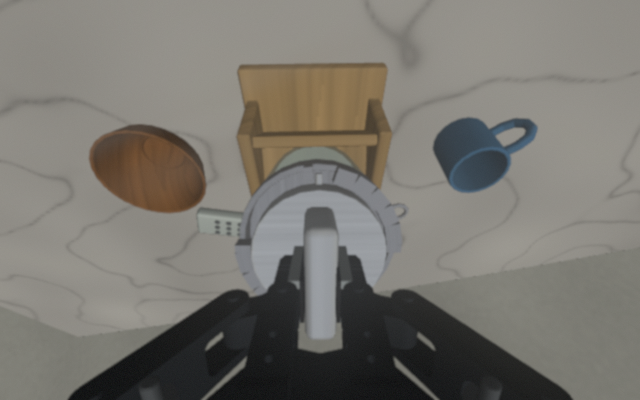

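>>> arm_command(steps=[[[0, 0, 0], [0, 0, 0.003], -1], [[0, 0, 0], [0, 0, 0.006], -1], [[0, 0, 0], [0, 0, 0.009], -1], [[0, 0, 0], [0, 0, 0.0105], -1], [[0, 0, 0], [0, 0, 0.0105], -1], [[0, 0, 0], [0, 0, 0.0105], -1]])

```text
time: 6.08
eef_pos: [0.4829, 0.0824, 0.1873]
tcp_rot: [0.138, 0.959, -0.018, 0.246]
contact_force: [-7.6, -1.8, 8.4]
opening: 0.171
```

```bash
python3 wr.py w5;  python3 - <<'E'
from plant import *
from go import *
s=get_state(); p=np.load("p2.npy")
print(s["opening"],s["wrist_torque"],R.from_quat(s["tcp_rot"]).inv().apply(s["contact_force"]))
print(rel(s,lid(p,[0,0,.007])-[0,0,.0014*np.sin(.5)],lidtool(p,p[3])))
E
```

```text
6.075 [ 0.019 -0.336  2.327 -0.18   0.671 -1.153] [0.48289808 0.08237727 0.18734357] [-7.64 -1.8   8.42]
0.17196447721516422 [-0.58903466  0.90801396 -0.48652906] [ 2.89175166 -4.86779633 -9.95569296]
(array([-0.004, -0.   ,  0.002]), array([ 0.    ,  0.001 , -0.0093]))
```

View pics/w5raw.png

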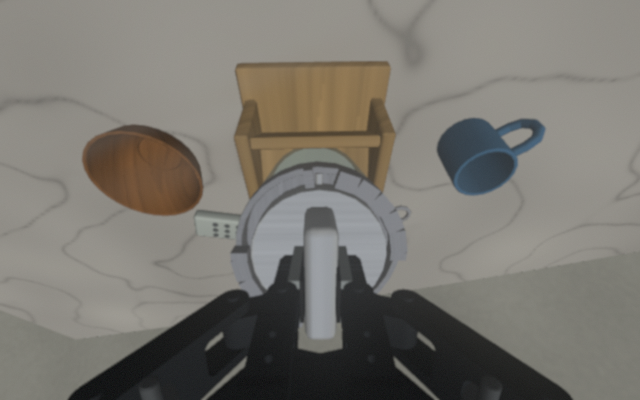

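>>> arm_command(steps=[[[0, 0, 0.08], [0, 0, 0.001], -1], [[0, 0, 0.16], [0, 0, 0.001], -1], [[0, 0, 0.25], [0, 0, 0.001], -1], [[0, 0, 0.35], [0, 0, 0.001], -1], [[0, 0, 0.45], [0, 0, 0.001], -1], [[0, 0, 0.55], [0, 0, 0.001], -1], [[0, 0, 0.55], [0, 0, 0.001], -1]])

```text
time: 7.0
eef_pos: [0.4833, 0.0822, 0.1872]
tcp_rot: [0.393, 0.886, 0.049, 0.242]
contact_force: [-8.5, -0.8, 7.2]
opening: 0.176
```

```bash
python3 wr.py w6;  cat > st.py <<'E'
from plant import *
from go import *
s=get_state(); p=np.load("p2.npy")
print(s["time"],s["opening"],R.from_quat(s["tcp_rot"]).inv().apply(s["wrist_torque"]),R.from_quat(s["tcp_rot"]).inv().apply(s["contact_force"]))
q=lid(p,[0,0,0])-[0,0,.0014*np.sin(.5)]
T=lidtool(p,0)
print("in lid-tool frame: pos",T.T@(s["eef_pos"]-q), R.from_matrix(T.T@R.from_quat(s["tcp_rot"]).as_matrix()).as_rotvec())
E
python3 st.py
```

```text
7.0 [ 0.019 -0.334  2.326 -0.181  0.671 -0.602] [0.48331224 0.08221434 0.1872201 ] [-8.49 -0.76  7.21]
7.05 0.1710589774492321 [1.02810543 0.03670848 0.03017559] [  1.48801604  -4.63497751 -10.32865565]
in lid-tool frame: pos [-0.0003285  -0.00117547  0.00256813] [ 4.92477501e-03 -5.75402190e-04  6.26283491e-01]
```

View pics/w6raw.png

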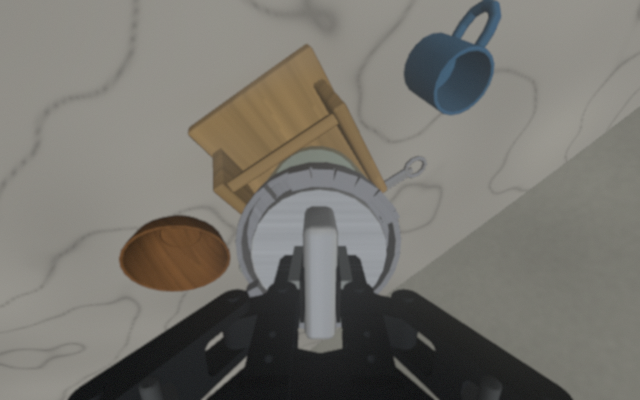

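>>> arm_command(steps=[[[0, 0, 0.1], [0, 0, 0.001], -1], [[0, 0, 0.2], [0, 0, 0.001], -1], [[0, 0, 0.3], [0, 0, 0.001], -1], [[0, 0, 0.4], [0, 0, 0.001], -1], [[0, 0, 0.5], [0, 0, 0.001], -1], [[0, 0, 0.6], [0, 0, 0.001], -1], [[0, 0, 0.7], [0, 0, 0.001], -1], [[0, 0, 0.78], [0, 0, 0.001], -1], [[0, 0, 0.84], [0, 0, 0.001], -1], [[0, 0, 0.84], [0, 0, 0.001], -1]])

```text
time: 8.3
eef_pos: [0.4837, 0.0817, 0.1871]
tcp_rot: [0.72, 0.649, 0.143, 0.201]
contact_force: [-8.9, -1.9, 7.5]
opening: 0.172
```

```bash
python3 wr.py w7; python3 st.py
```

```text
8.3 [ 0.019 -0.333  2.325 -0.184  0.671  0.239] [0.48369182 0.08168388 0.18708472] [-8.91 -1.92  7.54]
8.35 0.17137269772748642 [ 0.70955708 -1.10856337  0.0612828 ] [ -3.38042889  -3.29882559 -11.06600025]
in lid-tool frame: pos [-0.00067124 -0.00156908  0.002898  ] [ 0.00606222 -0.00375206  1.46513763]
```

View pics/w7raw.png

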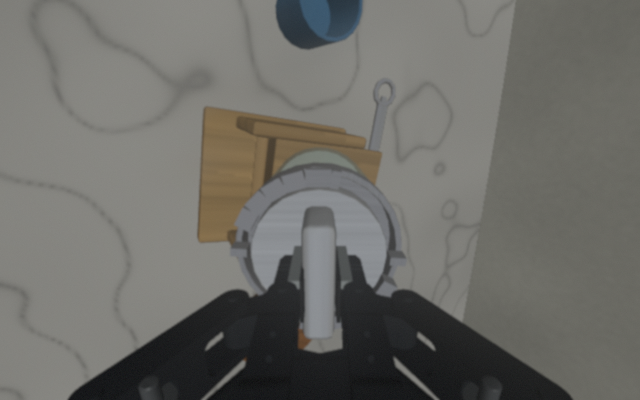

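>>> arm_command(steps=[[[0, 0, 0.03], [0, 0, 0.0005], -1], [[0, 0, 0.05], [0, 0, 0.0005], -1], [[0, 0, 0.05], [0, 0, 0.0005], -1]])

```text
time: 8.72
eef_pos: [0.4837, 0.0816, 0.1872]
tcp_rot: [0.736, 0.631, 0.147, 0.198]
contact_force: [-8.3, -1.1, 7.6]
opening: 0.174
```

```bash
python3 st.py
```

```text
8.725 0.17397732900123605 [ 0.67602211 -0.78351252  0.00659776] [ -2.66113347  -3.43316374 -10.38280973]
in lid-tool frame: pos [-0.00072168 -0.00167772  0.00282183] [ 0.00722049 -0.00405141  1.51435384]
```

>>> arm_command(steps=[[[0, 0, 0.03], [0, 0, 0.0005], -1], [[0, 0, 0.06], [0, 0, 0.0005], -1], [[0, 0, 0.08], [0, 0, 0.0005], -1], [[0, 0, 0.08], [0, 0, 0.0005], -1]])

```text
time: 9.22
eef_pos: [0.4836, 0.0815, 0.1873]
tcp_rot: [0.758, 0.604, 0.153, 0.193]
contact_force: [-8.9, 1.7, 8.0]
opening: 0.172
```

```bash
python3 st.py; python3 wr.py w8
python3 - <<'E'
import cv2,numpy as np
a=[cv2.imread(f"pics/{n}raw.png")[150:350,210:430] for n in("w5","w7","w8")]
cv2.imwrite("pics/cmp.png",cv2.resize(np.hstack(a),(800,242),interpolation=2))
E
```

```text
9.225 0.17206070042027014 [ 0.64580145 -0.74077244 -1.07832845] [ -0.37450184  -4.13927733 -11.32695989]
in lid-tool frame: pos [-0.00075567 -0.00181499  0.00274731] [ 0.00880657 -0.00595313  1.58634353]
9.225 [ 0.02  -0.332  2.324 -0.189  0.673  0.364] [0.48363718 0.08148606 0.1872801 ] [-8.9   1.66  7.97]
```

View pics/cmp.png

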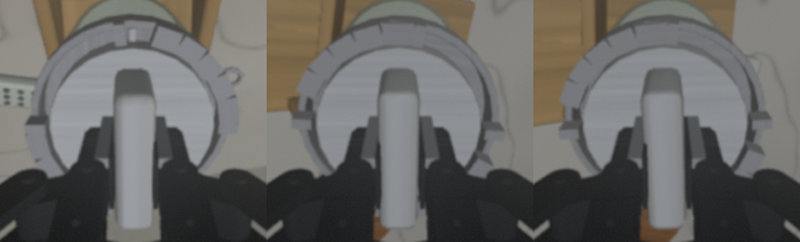

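>>> arm_command(steps=[[[0, 0, -0.02], [0, 0, -0.002], -1], [[0, 0, -0.02], [0, 0, -0.004], -1], [[0, 0, -0.02], [0, 0, -0.006], -1], [[0, 0, -0.02], [0, 0, -0.0082], -1], [[0, 0, -0.02], [0, 0, -0.0082], -1], [[0, 0, -0.02], [0, 0, -0.0082], -1]])

```text
time: 10.02
eef_pos: [0.4797, 0.0828, 0.1943]
tcp_rot: [0.751, 0.612, 0.151, 0.194]
contact_force: [-3.7, 4.3, 2.9]
opening: 0.175
```

```bash
python3 st.py
```

```text
10.025 0.17540133822352202 [ 0.53767565  0.12340382 -0.59632449] [ 3.37645525 -2.54334404 -4.7798749 ]
in lid-tool frame: pos [-0.00048611 -0.00132948 -0.00538217] [ 0.00863838 -0.00512685  1.56481047]
```

>>> arm_command(steps=[[[0, 0, 0], [0, 0, 0], 1], [[0, 0, 0], [0, 0, 0], 1], [[0, 0, 0], [0, 0, 0], 1], [[0, 0, 0], [0, 0, 0], 1], [[0, 0, 0], [0, 0, 0], 1], [[0, 0, 0], [0, 0, 0], 1], [[0, 0, 0], [0, 0, -0.01], 1], [[0, 0, 0], [0, 0, -0.04], 1], [[0, 0, 0], [0, 0, -0.08], 1], [[0, 0, 0], [0, 0, -0.12], 1], [[0, 0, 0], [0, 0, -0.13], 1], [[0, 0, 0], [0, 0, -0.13], 1]])

```text
time: 11.52
eef_pos: [0.4192, 0.0968, 0.3088]
tcp_rot: [0.751, 0.612, 0.152, 0.195]
contact_force: [0.5, -0.4, -0.7]
opening: 0.998
```

```bash
python3 st.py
python3 - <<'E'
import numpy as np
p=np.load("p2.npy");p[3]=1.47+.08-.03;np.save("p.npy",p)
E
python3 wr.py w9
python3 - <<'E'
from plant import *
import cv2,numpy as np
a=cv2.imread("pics/w9raw.png")[100:260,230:410]
b=read_camera("scene")["frame"][110:250,240:440,::-1]; c=read_camera("top")["frame"][150:310,200:440,::-1]
r=lambda i:cv2.resize(i,(400,int(400*i.shape[0]/i.shape[1])),interpolation=2)
cv2.imwrite("pics/w9z.png",cv2.resize(a,None,fx=3.6,fy=3.6,interpolation=2));
x,y=r(b),r(c); cv2.imwrite("pics/end.png",np.hstack([x[:260],y[:260]]))
E
```

```text
11.525 0.9977126325386654 [ 0.26508761  0.01747983 -0.02588678] [-0.24308561  0.12423984  0.87598591]
in lid-tool frame: pos [-9.28245091e-04 -9.79979149e-05 -1.35631138e-01] [ 0.00732829 -0.00574858  1.56474326]
11.525 [ 0.073 -0.619  2.282 -0.167  1.004  0.332] [0.4192175  0.0967917  0.30880135] [ 0.47 -0.35 -0.71]
```

View pics/w9z.png

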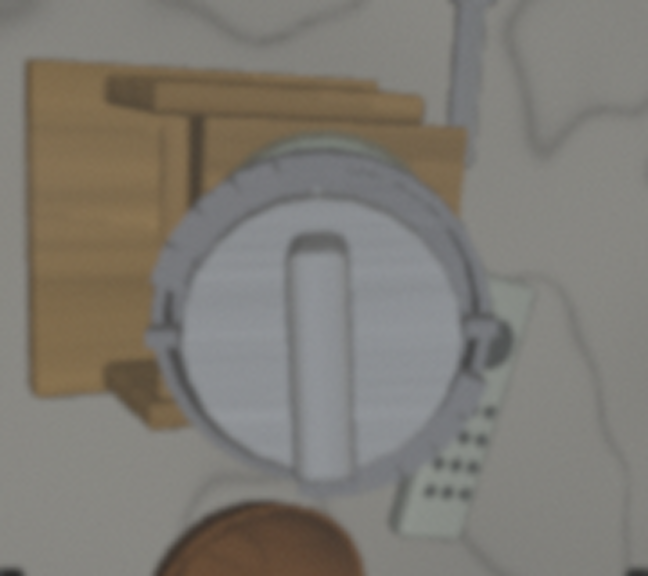

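View pics/end.png

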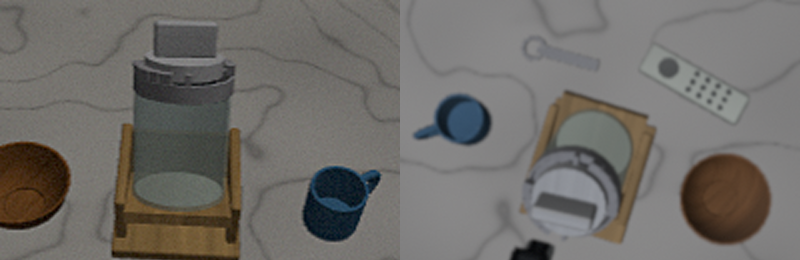

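```bash
python3 -c "
from plant import *
print(abs(get_state()['dq']).max()); print(sign_off())"
```

```text
0.006932092227122422
the job is handed in; nothing more can be done
None
```

I pushed the lid in about 10 mm and turned it clockwise until it hit its stop, where I felt about 1.1 N m. I then let it rise, opened the gripper, backed off 130 mm and handed the job in at about 11.7 s. There was no verdict.

**Last checks:**
- **Turn:** the final pictures show the fin square across the slope.
- **Spring-up:** just before letting go, the tool position put the lid at about 2.3 mm deep. The 4.8 N on the tool matches the spring at that depth. After backing off, the lid looks risen in its collar.
- **Other objects:** the cup, bowl, remote and opener look undisturbed in the pictures. I judged this by eye and did not measure their positions.
- **Robot:** it is clear of everything, with contact force under 1 N and joint speeds below 0.01 rad/s.

**Disagreement:** the stop came at about 1.56–1.59 rad by my vision-based angle, not the stated 1.47. I put this down to my estimate of the jar's direction plus some give in the grip. The lid's own angle was not measured directly.

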